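# Hold the tube socket hole-up for gluing

## Robot

A 6-joint arm with a two-finger parallel gripper is mounted at the origin on the work surface. World frame = base frame: x ahead of the robot, y to its left, z up, the work surface at z = 0. Lengths are in m, angles in rad, forces in N, time in s.
With the tool pointing down it reaches from about 0.325 to 0.875 m from the base axis. Payload 4.4 kg.
Tool frame: the origin (TCP) lies on the centre line of the jaws, within the pads' length; the fingertips stand robot.tip_extent ahead of it and the grasp point (between the pads) is the TCP (robot.tip_extent is the distance from the TCP to the fingertips, in m); z points along the fingers, y is the line along which they close (so a half turn about z gives the same grasp; the last joint's range is limited). The gripper opens to 85 mm and grips with 20 to 120 N. Pads are 22 mm wide; open, the fingers measure 114 mm over their backs; the gripper's body (76 mm by 85 mm) begins 54 mm behind the grasp point. The pads swing forward as they close: fully open they stand 13 mm farther back than shut.
Start: joints at [1.058, 0.207, 1.542, -0, 1.393, -0.15], TCP at [0.204, 0.538, 0.25] pointing down, gripper open.
Joint ranges: [-2.73, 2.73], [-0.86, 2.22], [0.23, 2.46], [-1.11, 4.25], [0.08, 2.63], [-2.82, 2.82]. Speed limits (rad/s): [2.79, 2.79, 3.14, 3.14, 3.14, 3.14].

## Interface

Orientations are given as a rotation vector (axis times angle).
In Python, from cell import robot gives the robot as it stands.
- The arm moves only by the tool send_rows, never from a script. Its argument "deltas" is one flat list of numbers, 7 for each row, row after row: the turn, a rotation vector about the tool's x, y, z scaled (see below), then the shift along the tool's x, y, z scaled (see below), then the closure, from 0 (fully open) to 1 (shut). In form: [ax, ay, az, tx, ty, tz, jaw, ax, ay, az, tx, ty, tz, jaw, ...]. A call has 1 to 8 rows; each row shifts and turns the commanded pose from where the row before left it, along the tool's axes as they then stand; what a row does not reach is not made up. The controller multiplies each number of a shift by 0.03 m and each number of a turn by 6 degrees. A row lasts 1/12 s, in which the tool goes at most 41.7 mm and 7.16 degrees, less where a joint would pass 70% of its speed; a pose out of reach is approached as far as the arm can. A call with a number of a shift or a turn outside -1 to 1 is refused whole. A call with a gripper value outside its range is refused whole. The fingers move at their own pace and stop on an object; "grip_force" is the grip in N (left out, the last holds). Time passes only in rows, so rows that do not move let the fingers close. It gives the time, the measured TCP pose, the force, the opening and the grip force at its end, in the units of the state.
- robot.get_obs(): the state, without advancing time (a new reading comes with each control period).
- robot.grab_frame(name): name is "scene" or "top"; returns (picture, depth): 384x512x3 uint8, red, green, blue; 384x512 float32, m along the optical axis (not along the pixel's ray), 0 where there is no reading.
- robot.camera_info(name): a dict with "K" (3x3 intrinsics, pixels), "extrinsics" (4x4, takes a point from world to camera coordinates). Camera axes: x right, y down, z forward; pixel columns grow to the right and rows downward; lengths in m; the calibration is good to about 2 mm. A picture is of the moment at which its call begins. camera_info takes no time and is no camera call.
- robot.close_job(): hands the job in; it is judged then, once.
Trained networks look in the newest picture that a camera, given by its name, has taken for a name from the list of things; names that differ only in an ending like _2 or _b are one class to them, and where a whole thing is asked for, a point or a joint stands for the part that bears it (a point fixed in the world has none). Each returns a list of dicts, best first, with "conf" (0 to 1); they miss things now and then, are a little off and sometimes report something else, mostly with a low value. They report only what shows in the picture. A call takes as long as a camera call. They do not tell look-alikes from the thing itself.
- robot.search_frame(camera, target): "rect" ([centre column, centre row, width, height] in pixels, round what is visible of it).
- robot.tip_of(camera, target): "uv" ([column, row] in pixels: a listed point, or the origin of a listed thing).
The state is a dict: "time": time; "joints": joint angles; "joint_vel": joint speeds; "joint_torque": joint torques, N m; "eef_pos": TCP position; "orientation": TCP orientation; "contact_force": force on the tool from outside, world axes, zero at the start; "ft_torque": the same for the moment, N m; "gripper_width": finger opening in m; "gripper_force": force on a finger pad.
Only numpy, scipy, OpenCV 4.12 (cv2) and the standard library are available. Lean on these libraries where they do the work, as an engineer would, in place of code of your own. Each camera call takes 0.05 s, during which the arm holds its last target. There are 200 camera calls.

## Task

Get ready to glue a puppet joint: start the fume extractor at its control strip by pressing the power key, then the high-speed key, then the timer key, one at a time and leaving the low-speed key alone. Then pick up the grey tube socket, turn it over until its blind hole (in one end only, perhaps the end you cannot see) faces straight up, and hold it still there in the air, within 20 cm of the middle of the extraction hood's mouth and with at least 6 cm of air under it, for a workmate to put the glue in. Finish while still holding it; do not stand it on anything, and do not disturb the other things on the bench.

Things in the scene. Friction and masses are not known exactly. Their poses are not given: they have to be found in the camera images.
- socket: The tube socket: loose grey plastic block, 66 mm long, 44 x 44 mm section, about 0.11 kg, grooved alike near both ends; a blind round hole (26 mm wide, 40 mm deep) in one square end, the other end closed. It starts lying on a long side at any yaw, hole facing sideways. Origin: centre of the side it lies on; x axis: along its length, out of the hole; z up at the start. Grip it across its 44 mm width (y).
- socket_mid (a point): The centre of the same block, half-way up (22 mm above the bench at the start); same axes as socket.
- hood_mouth (a point): Centre of the slatted mouth of the fixed grey extraction hood, 100 mm above the bench. The hood is a box 300 mm wide, 110 mm deep and 193 mm tall; the point's -x axis points straight out of the mouth (level, towards the middle of the bench), its y runs along the width, z is up.
- strip: The control strip fixed on the bench, a grey box 72 x 196 mm and 30 mm high with four spring keys in a row along its y axis, 44 mm apart; from +y to -y: power, low speed, high speed, timer. Origin: centre of its underside; z up. The keys stand 9 mm above its top.
- key_power_top (a point): Centre of the top of the power key (the biggest round key, 26 mm across, with a metal collar, at the strip's +y end), 39 mm above the bench.
- key_low_top (a point): Centre of the top of the low-speed key (round, 18 mm, one raised bar), next to the power key. Not to be pressed.
- key_high_top (a point): Centre of the top of the high-speed key (round, 18 mm, three raised bars), third in the row.
- key_timer_top (a point): Centre of the top of the timer key (square, 19 mm), at the strip's -y end.
- key_power (a joint): Travel of the power key, 0 when up, 0.005 m when fully down; it needs 1.5 N to start and 4.5 N fully down, counts as pressed from 0.003 m, and springs back.
- key_low (a joint): Travel of the low-speed key, as above.
- key_high (a joint): Travel of the high-speed key, as above.
- key_timer (a joint): Travel of the timer key, as above.
- hood: The same fixed extraction hood; origin at the centre of its underside, its front (-x axis) is the mouth.
- eyes: Bystander: a wooden block 45 x 110 x 40 mm with two white 48 mm puppet eyes on it, 85 mm tall in all; origin at its underside.
- tin: Bystander: a glue tin 72 mm across and 95 mm tall; origin at its underside.
- tape: Bystander: a roll of tape 100 mm across and 25 mm high, lying flat; origin at its underside.
- driver: Bystander: a screwdriver 190 mm long lying on the bench; origin about its middle.
Not all that is in view belongs to the job. Of the things that look like the strip, take the one that is nearest to the robot's base at the start.

How it is judged:
On the way, in this order (a step that is already met when the one before it is completed fails the run):
1. the power key is pressed down on its own (value of joint key_power above 0.003 m and value of joint each of key_low, key_high, key_timer below 0.0015 m), for 0.05 s.
2. the high-speed key is pressed down on its own (value of joint key_high above 0.003 m and value of joint each of key_power, key_low, key_timer below 0.0015 m), for 0.05 s.
3. the timer key is pressed down on its own (value of joint key_timer above 0.003 m and value of joint each of key_power, key_low, key_high below 0.0015 m), for 0.05 s.
At the end, for the whole second after the job is handed in: The socket is held by the fingers with its hole facing up within 0.26 rad (15 degrees) of vertical, its centre more than 90 mm above the bench and within 240 mm of the centre of the hood's mouth, at rest, touching nothing but the gripper, and all keys are up again (angle between socket's own x axis and vertical below 0.26 rad and height (world z) of socket_mid above 0.09 m and distance between socket_mid and hood_mouth below 0.24 m and contact force between socket and the fingers above 1 N and linear speed of socket below 0.03 m/s and angular speed of socket below 0.3 rad/s and contact force between socket and hood below 0.05 N and contact force between socket and strip below 0.05 N and contact force between socket and eyes below 0.05 N and contact force between socket and tin below 0.05 N and contact force between socket and tape below 0.05 N and contact force between socket and driver below 0.05 N and value of joint each of key_power, key_low, key_high, key_timer below 0.0015 m); the arm keeps its last pose, push and grip.
It fails at once if the low-speed key is pressed (value of joint key_low above 0.003 m).
It fails at once if the eye block is disturbed (moved more than 30 mm) (distance of eyes from where it was at the start of the episode above 0.03 m).
It fails at once if the glue tin is disturbed (moved more than 30 mm) (distance of tin from where it was at the start of the episode above 0.03 m).
It fails at once if the tape roll is disturbed (moved more than 30 mm) (distance of tape from where it was at the start of the episode above 0.03 m).
It fails at once if the screwdriver is disturbed (moved more than 30 mm) (distance of driver from where it was at the start of the episode above 0.03 m).
It also fails if it takes over 66 s, if anything falls off the work surface, if the arm or the gripper's body presses on something with over 40 N, if the wrist force passes 120 N, or if a joint passes its speed limit or range.

## Working session

There is one attempt and no reset: what is moved stays moved. The work goes in short steps, Python scripts to look and compute and a tool call to move; the robot and the scene stay as the last step left them, time stands still between calls to the robot, and variables do not carry over. Pictures are saved under pics/ and viewed, at most 10 in all, crops included, and the job is handed in when it is done.

Besides the shell and the picture viewer there is one more tool, called after ">>>" by a JSON object that holds its "op" and its "data". send_rows: Moves the arm, as the interface text tells. Its arguments: {"type":"object","properties":{"deltas":{"type":"array","items":{"type":"number"}},"grip_force":{"type":"number"}},"required":["deltas"]}

```bash
mkdir -p pics
cat > h.py <<'E'
import numpy as np, cv2
from cell import robot
from scipy.spatial.transform import Rotation as R
def cam(n):
    i=robot.camera_info(n); return np.array(i["K"]),np.array(i["extrinsics"])
def world(n,uv,d):
    K,E=cam(n); p=np.linalg.inv(K)@[uv[0],uv[1],1]*d
    return (np.linalg.inv(E)@[*p,1])[:3]
def onz(n,uv,z):
    K,E=cam(n); Ei=np.linalg.inv(E); r=Ei[:3,:3]@np.linalg.inv(K)@[uv[0],uv[1],1]; c=Ei[:3,3]
    return c+r*(z-c[2])/r[2]
def proj(n,P):
    K,E=cam(n); p=K@(E@[*P,1])[:3]; return p[:2]/p[2]
E
python3 - <<'E'
from h import *
np.set_printoptions(precision=3,suppress=True)
ims=[]
for n in("top","scene"):
    im,d=robot.grab_frame(n); np.savez(f"pics/{n}0.npz",im=im,d=d); ims.append(im)
    for t in["socket","hood","strip","eyes","tin","tape","driver"]:
        for r in robot.search_frame(n,t)[:4]: 
            if r["conf"]>.2: print(n,t,np.array(r["rect"]),round(r["conf"],2))
    for t,z in[("socket_mid",.022),("hood_mouth",.1),("key_power_top",.039),("key_low_top",.039),("key_high_top",.039),("key_timer_top",.039)]:
        for r in robot.tip_of(n,t)[:3]:
            if r["conf"]>.2: print(n,t,np.array(r["uv"]),round(r["conf"],2),onz(n,r["uv"],z))
    print(cv2.imwrite(f"pics/{n}0.png",cv2.resize(im[:,:,::-1],(800,600),interpolation=cv2.INTER_CUBIC)))
o=robot.get_obs();print(o["time"],o["eef_pos"],R.from_rotvec(o["orientation"]).as_matrix()); print([a for a in dir(robot) if a[0]!='_'],robot.tip_extent)
E
```

```text
top socket [424.6 174.1 130.1  82.2] 0.48
top socket [284.1 201.2  19.5  17.2] 0.45
top hood [278.8 136.8  17.3  25.4] 0.39
top strip [149.2 198.4  50.5  30.5] 0.96
top strip [ 98.3 231.6  48.4  30. ] 0.81
top strip [212.3 198.6  45.7  25.1] 0.66
top eyes [239.4 137.4  26.9  15.7] 0.64
top tin [279.2 137.   19.9  21. ] 0.74
top tape [356.2 247.1  24.4  22.9] 0.61
top driver [193.7 159.   17.7  14.2] 0.51
top socket_mid [284.  198.9] 0.67 [ 0.501 -0.06   0.022]
top hood_mouth [279.1 139.2] 0.51 [ 0.738 -0.036  0.1  ]
top key_power_top [ 80.2 225.5] 0.52 [0.39  0.781 0.039]
top key_power_top [133.2 190. ] 0.5 [0.537 0.568 0.039]
top key_power_top [191.5 191.2] 0.37 [0.532 0.326 0.039]
top key_timer_top [163.4 196.9] 0.53 [0.508 0.442 0.039]
top key_timer_top [226.7 198.5] 0.51 [0.501 0.18  0.039]
top key_timer_top [111.3 240.2] 0.35 [0.33  0.652 0.039]
True
scene socket [212.6 175.5  23.3  20.2] 0.58
scene hood [ 60.9 166.  121.8 105.2] 0.74
scene hood [189.7 235.8  23.8  30.8] 0.38
scene strip [293.1 199.4  55.7  39.5] 0.95
scene strip [363.9 213.6  57.5  42.1] 0.64
scene strip [427.4
[... 638 characters left out ...]
[0.517 0.527 0.039]
scene key_low_top [431.7 193.2] 0.51 [0.397 0.725 0.039]
scene key_low_top [301.6 195.4] 0.46 [0.514 0.283 0.039]
scene key_high_top [361.1 206.3] 0.53 [0.509 0.491 0.039]
scene key_high_top [422.8 184.2] 0.52 [0.367 0.692 0.039]
scene key_high_top [300.7 196.7] 0.5 [0.52  0.281 0.039]
scene key_timer_top [353.6 198.2] 0.56 [0.482 0.461 0.039]
scene key_timer_top [277.8 185. ] 0.43 [0.491 0.192 0.039]
scene key_timer_top [414.5 176.8] 0.37 [0.341 0.662 0.039]
True
1.4 [0.204 0.538 0.25 ] [[-0.935  0.355  0.   ]
 [ 0.355  0.935  0.   ]
 [-0.     0.    -1.   ]]
['MotionError', 'camera_info', 'close_job', 'get_obs', 'grab_frame', 'search_frame', 'tip_extent', 'tip_of'] 0.019
```

View pics/top0.png

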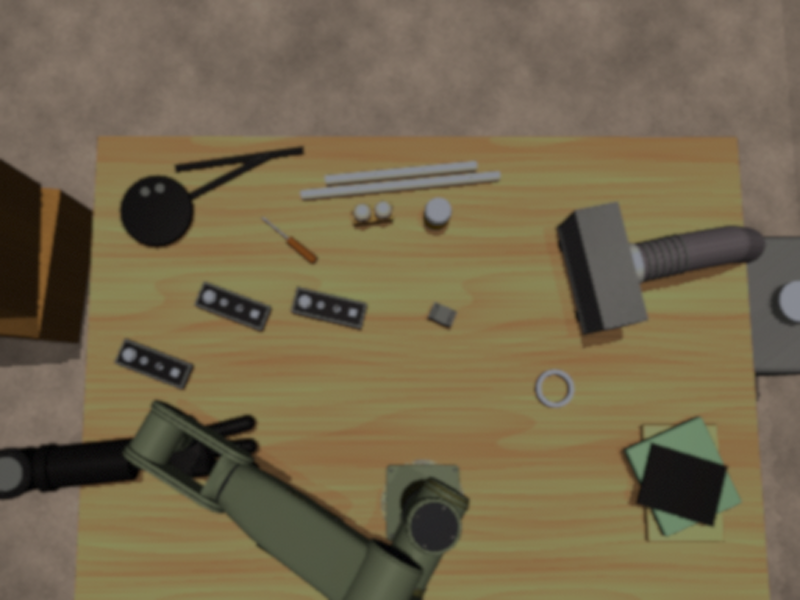

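View pics/scene0.png

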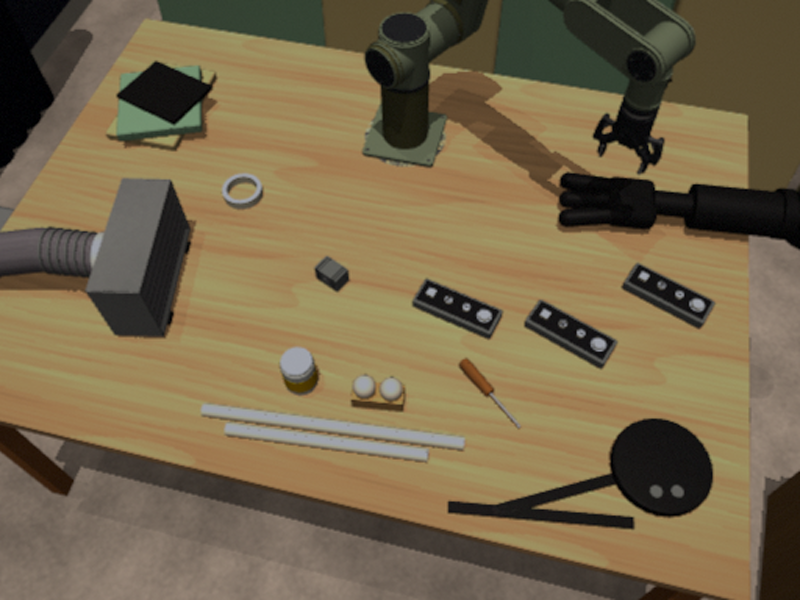

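Lookalike strips in the top picture (800x600): A at (330,308), B at (233,307) and C at (155,363). A lies about 0.57 m from the base, against 0.72 m and 0.80 m for the others, so A fits the description. The socket is at (441,315), and the hood's mouth is on its left side. I'll confirm in one enlarged crop.

Run:
```python
from h import *
np.set_printoptions(precision=3,suppress=True)
t=np.load("pics/top0.npz");s=np.load("pics/scene0.npz")
def crop(a,c,h=(28,21)):
    x,y=c; return cv2.resize(a["im"][y-h[1]:y+h[1],x-h[0]:x+h[0],::-1],(400,300),interpolation=cv2.INTER_CUBIC)
c=np.vstack([np.hstack([crop(t,(211,198)),crop(s,(293,199),(32,24))]),np.hstack([crop(t,(283,201),(16,12)),crop(s,(212,175),(16,12))])])
cv2.imwrite("pics/c1.png",np.clip(c*1.6,0,255).astype(np.uint8))
# full clouds
for n,a in(("top",t),("scene",s)):
    K,E=cam(n); v,u=np.mgrid[:384,:512]; d=a["d"]
    P=(np.linalg.inv(K)@np.stack([u.ravel(),v.ravel(),0*u.ravel()+1]))*d.ravel(); W=(np.linalg.inv(E)@np.vstack([P,0*P[:1]+1]))[:3].T
    ok=d.ravel()>0; 
    def fit(name,x0,x1,y0,y1,z0,z1):
        m=ok&(W[:,0]>x0)&(W[:,0]<x1)&(W[:,1]>y0)&(W[:,1]<y1)&(W[:,2]>z0)&(W[:,2]<z1); Q=W[m]
        if len(Q)<5: print(n,name,len(Q)); return
        r=cv2.minAreaRect(Q[:,:2].astype(np.float32)); print(n,name,len(Q),np.array(r[0]),np.array(r[1]),round(r[2],1),"zmed",np.percentile(Q[:,2],[10,50,90]), "xyrange",Q.min(0)[:2],Q.max(0)[:2])
    fit("bench",.3,.45,-.1,.2,-.05,.05)
    fit("strip",.42,.62,.12,.38,.02,.06)
    fit("socket",.43,.57,-.13,.01,.034,.06)
    fit("hoodtop",.4,.9,-.75,-.25,.18,.21)
    fit("hoodall",.4,.9,-.65,-.25,.03,.18)
    fit("tin",.7,.85,-.1,.02,.08,.12); fit("eyes",.65,.85,.05,.2,.03,.1); fit("driver",.6,.75,.22,.42,.01,.05); fit("tape",.2,.4,-.4,-.2,.012,.04)
```

```text
top bench 2546 [0.375 0.05 ] [0.3   0.148] 89.8 zmed [-0.007 -0.001  0.006] xyrange [ 0.3 -0.1] [0.449 0.2  ]
top strip 780 [0.512 0.248] [0.196 0.073] 76.5 zmed [0.024 0.031 0.038] xyrange [0.458 0.149] [0.568 0.351]
top socket 171 [ 0.491 -0.055] [0.066 0.045] 66.2 zmed [0.037 0.044 0.05 ] xyrange [ 0.46  -0.091] [ 0.523 -0.016]
top hoodtop 2262 [ 0.598 -0.458] [0.307 0.119] 11.6 zmed [0.186 0.192 0.197] xyrange [ 0.438 -0.545] [ 0.756 -0.375]
top hoodall 1654 [ 0.612 -0.53 ] [0.306 0.262] 11.5 zmed [0.06  0.139 0.161] xyrange [ 0.437 -0.65 ] [ 0.737 -0.371]
top tin 219 [ 0.762 -0.041] [0.066 0.067] 89.3 zmed [0.087 0.094 0.099] xyrange [ 0.728 -0.074] [ 0.795 -0.008]
top eyes 320 [0.795 0.122] [0.108 0.133] 4.8 zmed [0.035 0.07  0.085] xyrange [0.737 0.06 ] [0.85  0.192]
top driver 178 [0.678 0.324] [0.149 0.183] 3.1 zmed [0.011 0.02  0.027] xyrange [0.6  0.23] [0.748 0.419]
top tape 217 [ 0.273 -0.329] [0.135 0.164] 81.4 zmed [0.016 0.024 0.03 ] xyrange [ 0.201 -0.4  ] [ 0.362 -0.251]
scene bench 2463 [0.375 0.05 ] [0.3  0.15] 89.9 zmed [-0.006 -0.001  0.004] xyrange [ 0.3 -0.1] 
[... 223 characters left out ...]
[ 0.527 -0.018]
scene hoodtop 2527 [ 0.601 -0.459] [0.314 0.117] 11.5 zmed [0.188 0.192 0.196] xyrange [ 0.442 -0.541] [ 0.762 -0.372]
scene hoodall 3038 [ 0.617 -0.53 ] [0.317 0.264] 12.2 zmed [0.054 0.124 0.161] xyrange [ 0.435 -0.65 ] [ 0.763 -0.368]
scene tin 351 [ 0.767 -0.04 ] [0.071 0.067] 3.8 zmed [0.086 0.093 0.097] xyrange [ 0.732 -0.074] [ 0.802 -0.006]
scene eyes 561 [0.797 0.126] [0.107 0.129] 1.5 zmed [0.035 0.068 0.082] xyrange [0.743 0.063] [0.85  0.192]
scene driver 230 [0.696 0.351] [0.163 0.027] 50.9 zmed [0.014 0.021 0.026] xyrange [0.642 0.282] [0.748 0.415]
scene tape 240 [ 0.301 -0.351] [0.104 0.097] 25.1 zmed [0.015 0.022 0.028] xyrange [ 0.249 -0.399] [ 0.353 -0.3  ]
```

View pics/c1.png

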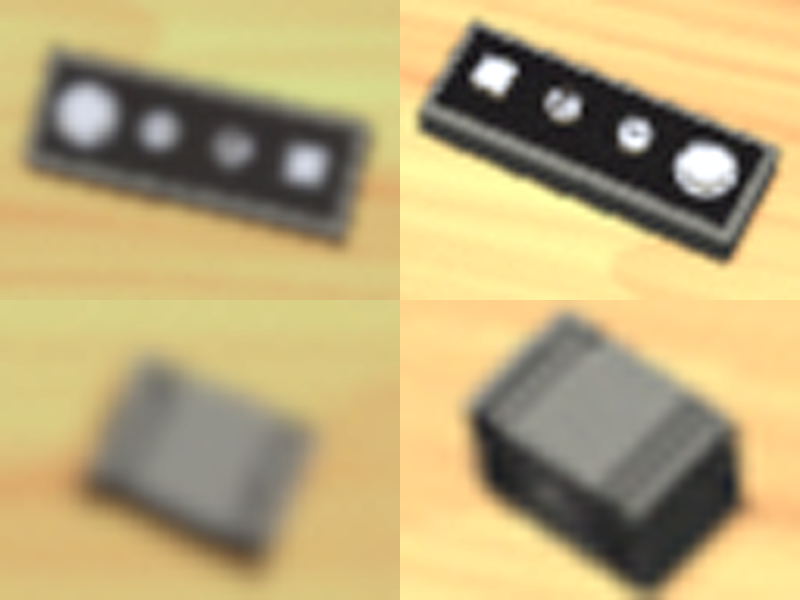

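The crop confirms strip A: big power key at its +y end (left in the top view), square timer at its -y end. In the scene crop (lower right), the socket's +y end at (690,510) looks plain dark, but I can't yet tell whether it has a hole. I'll start moving to the power key with the jaws shut.

>>> {"op": "send_rows", "data": {"deltas": [0,0,0,-0.8,-0.2,0.1,1,0,0,0,-0.8,-0.2,0.1,1,0,0,0,-0.8,-0.2,0.1,1,0,0,0,-0.8,-0.2,0.1,1,0,0,0,-0.8,-0.2,0.1,1,0,0,0,-0.8,-0.2,0.1,1,0,0,0,-0.8,-0.2,0.1,1,0,0,0,-0.8,-0.2,0.1,1]}}

```text
time: 2.07
eef_pos: [0.3675, 0.4238, 0.2263]
orientation: [0.567, 3.09, 0.0]
contact_force: [0.1, 0.1, -0.1]
gripper_width: 0.0
gripper_force: 0.0
```

>>> {"op": "send_rows", "data": {"deltas": [0,0,0,-0.8,-0.2,0.3,1,0,0,0,-0.8,-0.2,0.3,1,0,0,0,-0.8,-0.2,0.3,1,0,0,0,-0.8,-0.2,0.3,1,0,0,0,-0.8,-0.2,0.3,1,0,0,0,-0.8,-0.2,0.3,1,0,0,0,-0.8,-0.2,0.3,1,0,0,0,-0.8,-0.2,0.3,1]}}

```text
time: 2.73
eef_pos: [0.53, 0.3108, 0.1539]
orientation: [0.567, 3.09, 0.0]
contact_force: [0.2, -0.2, 0.5]
gripper_width: 0.0002
gripper_force: 0.0
```

Run:
```python
from h import *
np.set_printoptions(precision=4,suppress=True)
t=np.load("pics/top0.npz");s=np.load("pics/scene0.npz")
for n,a in(("top",t),("scene",s)):
    ax=np.array([.24,.97,0])/np.hypot(.24,.97); c=np.array([.514,.248,.0385]); g=cv2.cvtColor(a["im"],cv2.COLOR_RGB2GRAY)
    for k,o in(("power",.066),("low",.022),("high",-.022),("timer",-.066)):
        u=proj(n,c+o*ax); x,y=np.round(u).astype(int); w=g[y-4:y+5,x-4:x+5].astype(float); 
        w=np.clip(w-np.percentile(w,55),0,None); yy,xx=np.mgrid[y-4:y+5,x-4:x+5]
        q=np.array([(w*xx).sum(),(w*yy).sum()])/w.sum(); print(n,k,u,q,onz(n,q,.0385))
a=s["im"][158:194,190:238,::-1]; b=t["im"][183:219,260:308,::-1]
f=lambda i:cv2.resize(np.clip((i/120.)**.5*255,0,255).astype(np.uint8),(400,300),interpolation=cv2.INTER_CUBIC)
cv2.imwrite("pics/c2.png",np.hstack([f(a),f(b)]))
print(s["im"][165:192,198:228].mean(2).astype(int))
```

```text
top power [194.8968 191.6319] [194.5233 192.3627] [0.5268 0.3136 0.0385]
top low [205.1547 194.1362] [204.8048 194.7915] [0.5165 0.2708 0.0385]
top high [215.4226 196.643 ] [215.2135 197.3933] [0.5056 0.2275 0.0385]
top timer [225.7006 199.1522] [225.345  199.5899] [0.4963 0.1854 0.0385]
scene power [308.9789 200.9769] [309.5685 200.8033] [0.5287 0.3139 0.0385]
scene low [297.538  196.0083] [298.0923 196.1537] [0.5194 0.2714 0.0385]
scene high [286.2503 191.1061] [286.6771 191.5069] [0.51   0.2285 0.0385]
scene timer [275.1127 186.2692] [275.6212 186.4573] [0.4985 0.1859 0.0385]
[[131 130 131 129 130 131 130 126 116 100  79  70  76  83 104 122 125 126
  125 126 126 126 126 126 128 128 128 128 130 129]
 [129 130 131 130 132 132 130 118  96  76  71  78  73  71  91 107 116 124
  128 127 127 127 126 128 126 127 127 128 127 126]
 [128 127 128 129 129 126 116  95  71  64  76  78  83  94  94  94 101 117
  127 129 130 129 129 128 128 127 127 127 126 128]
 [127 127 128 128 125 115  96  71  64  78  77  83  93  94  93  93  92  97
  109 122 131 133 133 132 130 128 126 128 127 127]
 [127 127 127 
[... 2161 characters left out ...]
133 133 134 123 101  79
   83 114 129 131 134 133 133 133 133 133 134 134]
 [136 135 135 135 134 135 134 135 132 131 131 132 130 130 131 132 132 123
  123 128 131 135 135 134 134 133 134 133 133 133]
 [137 136 136 136 136 136 136 135 135 136 135 134 133 133 132 131 130 131
  130 130 132 131 133 134 134 135 134 135 135 134]
 [135 135 134 136 136 136 137 136 137 136 136 136 136 135 135 134 134 133
  134 131 131 131 132 131 131 132 133 133 134 133]
 [135 135 133 134 135 135 136 135 135 136 136 137 136 137 137 135 136 136
  135 135 135 134 133 133 132 131 131 130 130 131]
 [137 136 135 136 135 136 134 134 134 135 136 136 136 136 136 137 138 137
  137 137 136 137 136 136 133 134 134 133 132 131]]
```

View pics/c2.png

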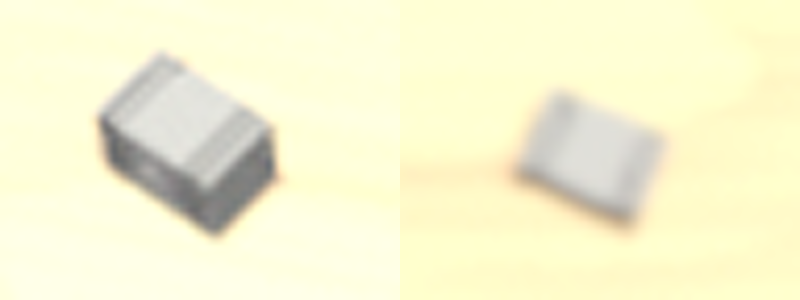

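The end visible in the scene is uniformly dark (pixel values 28–31) with no hole, so the hole must be at the other end, facing about (-0.41,-0.91). Next I'll press the power key.

>>> {"op": "send_rows", "data": {"deltas": [0,0,0,0.1,0.1,1,1,0,0,0,0,0,1,1,0,0,0,0,0,0.8,1,0,0,0,0,0,0.2,1,0,0,0,0,0,0,1]}}

```text
time: 3.15
eef_pos: [0.5252, 0.3145, 0.0616]
orientation: [-0.566, -3.085, 0.005]
contact_force: [0.1, -0.2, -0.1]
gripper_width: 0.0001
gripper_force: 0.0
```

>>> {"op": "send_rows", "data": {"deltas": [0,0,0,0,0,0.1,1,0,0,0,0,0,0.1,1,0,0,0,0,0,0.1,1,0,0,0,0,0,0,1]}}

```text
time: 3.48
eef_pos: [0.5287, 0.3161, 0.0568]
orientation: [0.566, 3.087, 0.003]
contact_force: [0.3, 0.5, 1.5]
gripper_width: -0.0001
gripper_force: 1.0
```

>>> {"op": "send_rows", "data": {"deltas": [0,0,0,0,0,0.1,1,0,0,0,0,0,0,1]}}

```text
time: 3.65
eef_pos: [0.5286, 0.3161, 0.0536]
orientation: [0.566, 3.087, 0.003]
contact_force: [1.2, 0.5, 5.3]
gripper_width: 0.0004
gripper_force: 2.0
```

>>> {"op": "send_rows", "data": {"deltas": [0,0,0,0,0,0,1]}}

```text
time: 3.73
eef_pos: [0.5287, 0.3161, 0.0537]
orientation: [0.566, 3.087, 0.003]
contact_force: [1.1, 1.5, 3.9]
gripper_width: 0.0004
gripper_force: 2.0
```

>>> {"op": "send_rows", "data": {"deltas": [0,0,0,0,0,0.03,1,0,0,0,0,0,0,1,0,0,0,0,0,-1,1,0,0,0,-0.1,-0.75,0,1,0,0,0,-0.1,-0.75,0,1,0,0,0,-0.1,-0.75,0,1,0,0,0,-0.1,-0.75,0,1,0,0,0,0,0,0,1]}}

```text
time: 4.4
eef_pos: [0.5037, 0.2234, 0.0798]
orientation: [-0.569, -3.084, 0.006]
contact_force: [-0.1, 0.3, 0.6]
gripper_width: 0.0003
gripper_force: 0.0
```

>>> {"op": "send_rows", "data": {"deltas": [0,0,0,0,0,0.4,1,0,0,0,0,0,0.3,1,0,0,0,0,0,0.1,1,0,0,0,0,0,0,1]}}

```text
time: 4.73
eef_pos: [0.5055, 0.2273, 0.0557]
orientation: [-0.565, -3.088, 0.003]
contact_force: [-1.2, -1.5, 3.5]
gripper_width: -0.0
gripper_force: 1.3
```

>>> {"op": "send_rows", "data": {"deltas": [0,0,0,0,0,0.08,1,0,0,0,0,0,0,1,0,0,0,0,0,0,1]}}

```text
time: 4.98
eef_pos: [0.5062, 0.2275, 0.055]
orientation: [-0.566, -3.089, -0.0]
contact_force: [-1.8, -0.6, 3.2]
gripper_width: -0.0002
gripper_force: 1.6
```

>>> {"op": "send_rows", "data": {"deltas": [0,0,0,0,0,0.07,1,0,0,0,0,0,0,1,0,0,0,0,0,0,1]}}

```text
time: 5.23
eef_pos: [0.5066, 0.2275, 0.0532]
orientation: [0.567, 3.09, 0.001]
contact_force: [-2.9, 1.7, 4.4]
gripper_width: -0.0002
gripper_force: 2.1
```

>>> {"op": "send_rows", "data": {"deltas": [0,0,0,0,0,0.04,1,0,0,0,0,0,0,1,0,0,0,0,0,-1,1,0,0,0,-0.1,-0.7,0,1,0,0,0,-0.1,-0.7,0,1,0,0,0,0,0,0.5,1,0,0,0,0,0,0.3,1,0,0,0,0,0,0,1]}}

```text
time: 5.9
eef_pos: [0.4964, 0.1849, 0.0559]
orientation: [-0.567, -3.088, 0.002]
contact_force: [-1.1, -1.6, 3.2]
gripper_width: 0.0001
gripper_force: 1.3
```

>>> {"op": "send_rows", "data": {"deltas": [0,0,0,0,0,0.1,1,0,0,0,0,0,0.06,1,0,0,0,0,0,0,1,0,0,0,0,0,0,1]}}

```text
time: 6.23
eef_pos: [0.4973, 0.1857, 0.0532]
orientation: [-0.565, -3.09, 0.001]
contact_force: [-0.8, -3.2, 4.1]
gripper_width: -0.0001
gripper_force: 2.1
```

>>> {"op": "send_rows", "data": {"deltas": [0,0,0,0,0,0.04,1,0,0,0,0,0,0,1,0,0,0,0,0,-1,1,0,0,0,0,0,-1,1,0,0,0,0,0,-1,1,0,0,0,-0.4,-1,0,0.5,0,0,0,-0.4,-1,0,0,0,0,0,-0.4,-1,0,0]}}

```text
time: 6.9
eef_pos: [0.4998, 0.0887, 0.1426]
orientation: [0.562, 3.088, 0.002]
contact_force: [0.3, -0.6, 0.3]
gripper_width: 0.0355
gripper_force: 0.0
```

>>> {"op": "send_rows", "data": {"deltas": [0,0,0,-0.3,-1,0,0,0,0,0,-0.3,-1,0,0,0,0,0,-0.3,-1,0,0,0,0,0,-0.3,-1,0,0,0,0,0,-0.3,-0.6,0,0,0,0,1,0,0,0,0,0,0,1,0,0,0,0,0,0,1,0,0,0,0]}}

```text
time: 7.57
eef_pos: [0.4925, -0.0565, 0.1415]
orientation: [1.052, 2.959, 0.001]
contact_force: [-0.5, 0.2, 0.2]
gripper_width: 0.0854
gripper_force: 0.0
```

>>> {"op": "send_rows", "data": {"deltas": [0,0,1,0,0,0,0,0,0,1,0,0,0,0,0,0,1,0,0,0,0,0,0,1,0,0,0,0,0,0,1,0,0,0,0,0,0,1,0,0,0,0,0,0,1,0,0,0,0,0,0,1,0,0,0,0]}}

```text
time: 8.23
eef_pos: [0.4925, -0.0558, 0.1415]
orientation: [2.163, 2.277, 0.002]
contact_force: [0.6, -0.2, -0.3]
gripper_width: 0.0854
gripper_force: 0.0
```

>>> {"op": "send_rows", "data": {"deltas": [0,0,1,0,0,0,0,0,0,1,0,0,0,0,0,0,1,0,0,0,0,0,0,1,0,0,0,0,0,0,0.7,0,0,0,0,0,0,0,0,0,0,0,0,0,0,0,0,0,0]}}

```text
time: 8.82
eef_pos: [0.4923, -0.0559, 0.1415]
orientation: [2.647, 1.691, 0.001]
contact_force: [0.5, 1.0, -0.2]
gripper_width: 0.0854
gripper_force: 0.0
```

Run:
```python
from h import *
np.set_printoptions(precision=4,suppress=True)
o=robot.get_obs();print(o["time"],np.array(o["joints"]),np.array(o["eef_pos"]));M=R.from_rotvec(o["orientation"]).as_matrix();print(M)
for n in("top","scene"):
    im,d=robot.grab_frame(n); np.savez(f"pics/{n}1.npz",im=im,d=d)
    K,E=cam(n); v,u=np.mgrid[:384,:512]
    P=(np.linalg.inv(K)@np.stack([u.ravel(),v.ravel(),0*u.ravel()+1]))*d.ravel(); W=(np.linalg.inv(E)@np.vstack([P,0*P[:1]+1]))[:3].T
    m=(d.ravel()>0)&(abs(W[:,0]-.493)<.06)&(abs(W[:,1]+.055)<.06)&(W[:,2]>.03)&(W[:,2]<.055)
    if m.sum()>5: print(n,m.sum(),cv2.minAreaRect(W[m][:,:2].astype(np.float32)))
    for r in robot.tip_of(n,"socket_mid")[:2]: print(n,r["conf"],onz(n,r["uv"],.022))
cv2.imwrite("pics/s1.png",im[100:300,120:390,::-1].repeat(2,0).repeat(2,1))
```

```text
8.8167 [-0.2882  0.1602  1.8395  0.0004  1.1416  0.1454] [ 0.4923 -0.0559  0.1415]
[[ 0.4203  0.9074  0.0005]
 [ 0.9074 -0.4203  0.0003]
 [ 0.0004  0.0003 -1.    ]]
top 9 ((0.47340622544288635, -0.05837947875261307), (0.04425381124019623, 0.015873510390520096), 67.4410171508789)
top 0.64 [0.5321 0.3149 0.022 ]
scene 223 ((0.49544036388397217, -0.054310478270053864), (0.06928802281618118, 0.04836220294237137), 68.5171127319336)
scene 0.7 [ 0.4898 -0.0597  0.022 ]
```

View pics/s1.png

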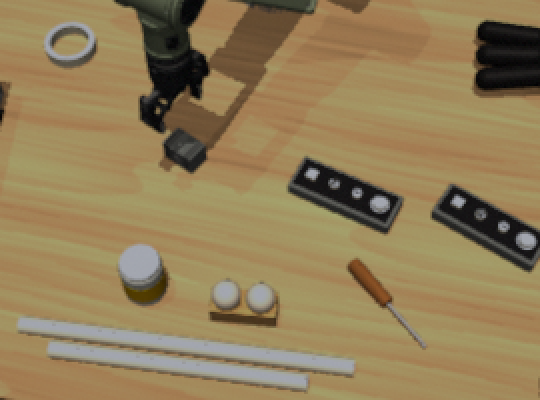

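The jaws are aligned with the socket (about 65° yaw) and above it at (185,150) in this view, and the other things are undisturbed. Now I'll descend and grip.

>>> {"op": "send_rows", "data": {"deltas": [0,0,0,0,0,1,0,0,0,0,0,0,1,0,0,0,0,0,0,0.9,0,0,0,0,0,0,0.6,0,0,0,0,0,0,0.37,0,0,0,0,0,0,0,0]}}

```text
time: 9.52
eef_pos: [0.4899, -0.0557, 0.0231]
orientation: [-2.646, -1.686, 0.006]
contact_force: [-0.1, 0.4, 0.6]
gripper_width: 0.0857
gripper_force: 0.0
```

>>> {"op": "send_rows", "data": {"deltas": [0,0,0,0,0,0,1,0,0,0,0,0,0,1,0,0,0,0,0,0,1,0,0,0,0,0,0,1,0,0,0,0,0,0,1,0,0,0,0,0,0,1], "grip_force": 50}}

```text
time: 10.02
eef_pos: [0.4937, -0.0568, 0.0273]
orientation: [2.647, 1.687, 0.004]
contact_force: [-0.0, 0.6, 6.0]
gripper_width: 0.0436
gripper_force: 51.7
```

>>> {"op": "send_rows", "data": {"deltas": [0,0,0,0,0,-0.5,1,0,0,0,0,0,-1,1,0,0,0,0,0,-1,1,0,0,0,0,0,-1,1,0,0,0,0,0,-1,1,0,0,0,0,0,-1,1,0,0,0,0,0,-1,1,0,0,0,0,0,-1,1]}}

```text
time: 10.68
eef_pos: [0.4913, -0.0561, 0.2519]
orientation: [-2.649, -1.688, 0.0]
contact_force: [0.0, -0.5, -1.6]
gripper_width: 0.0437
gripper_force: 51.1
```

>>> {"op": "send_rows", "data": {"deltas": [0,-1,0,0,0,0,1,0,-1,0,0,0,0,1,0,-1,0,0,0,0,1,0,-1,0,0,0,0,1,0,0,0,0,0,0,1]}}

```text
time: 11.1
eef_pos: [0.492, -0.0538, 0.2488]
orientation: [2.418, 1.549, -0.519]
contact_force: [0.3, 0.5, -1.9]
gripper_width: 0.0433
gripper_force: 51.2
```

Run:
```python
from h import *
np.set_printoptions(precision=4,suppress=True)
o=robot.get_obs();print(o["time"],np.array(o["joints"]),np.array(o["eef_pos"]));M=R.from_rotvec(o["orientation"]).as_matrix();print(M)
for n in("top","scene"):
    im,d=robot.grab_frame(n); np.savez(f"pics/{n}2.npz",im=im,d=d)
    u,v=proj(n,o["eef_pos"]).astype(int); print(u,v)
    c=cv2.resize(im[v-45:v+45,u-30:u+30,::-1],(400,600),interpolation=cv2.INTER_CUBIC); 
    a=c if n=="top" else np.hstack([a,c])
cv2.imwrite("pics/s2.png",np.clip((a/160.)**.6*255,0,255).astype(np.uint8))
```

```text
11.1 [-0.0557  0.1704  1.6427 -0.3897  1.5001  0.4372] [ 0.492  -0.0538  0.2488]
[[ 0.3809  0.9082 -0.1737]
 [ 0.8295 -0.4186 -0.3698]
 [-0.4086 -0.0032 -0.9127]]
288 194
205 135
```

View pics/s2.png

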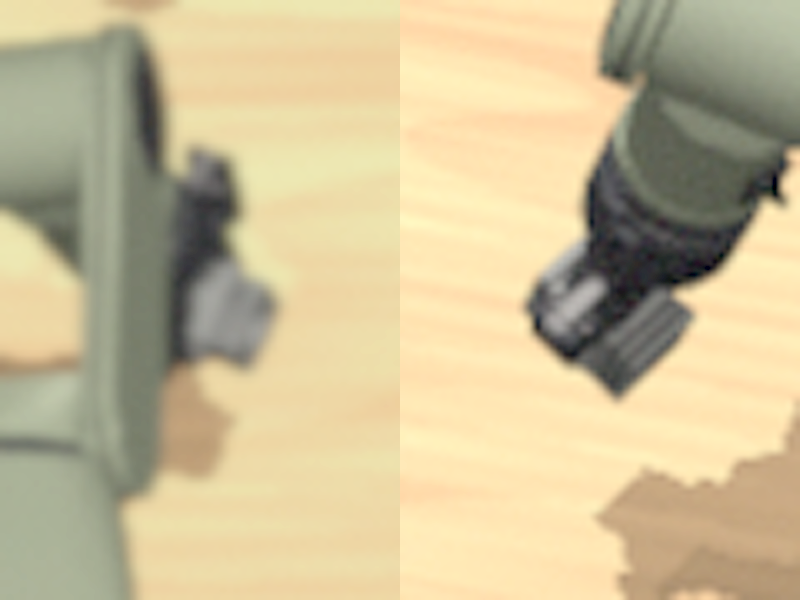

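The tilt so far drives joint 4 negative, and its limit there is only -64°, so the hole has to be tilted the other way (outward-left). I'll fit a small kinematic model and plan from it.

```bash
cat > kin.py <<'E'
import numpy as np
from scipy.optimize import least_squares
from scipy.spatial.transform import Rotation as R
def fk(q,p):
    h,L2,L3,d,L6,a=p; ph=q[1]+q[2]
    M=R.from_euler('z',q[0])*R.from_euler('y',ph)*R.from_euler('z',q[3])*R.from_euler('y',q[4])*R.from_euler('z',q[5]+np.pi/2)
    loc=np.array([a+L2*np.sin(q[1])+L3*np.sin(ph),d,h+L2*np.cos(q[1])+L3*np.cos(ph)])
    return R.from_euler('z',q[0]).apply(loc)+M.apply([0,0,L6]),M
D=[([1.058,.207,1.542,0,1.393,-.15],[.204,.538,.25]),([-.2882,.1602,1.8395,.0004,1.1416,.1454],[.4923,-.0559,.1415]),([-.0557,.1704,1.6427,-.3897,1.5001,.4372],[.492,-.0538,.2488])]
S=least_squares(lambda p:np.concatenate([fk(q,p)[0]-x for q,x in D]+[.03*(np.array(p)-[.2,.45,.4,.08,.25,0])]),[.2,.45,.4,.08,.25,0])
P=S.x
lo=np.array([-2.73,-.86,.23,-1.11,.08,-2.82]);hi=np.array([2.73,2.22,2.46,4.25,2.63,2.82])
def ik(x,M,q0):
    f=lambda q:np.concatenate([(fk(q,P)[0]-x)*5,(M.inv()*fk(q,P)[1]).as_rotvec()])
    s=least_squares(f,q0); return s.x,np.abs(s.fun).max()
E
python3 - <<'E'
from kin import *
np.set_printoptions(precision=3,suppress=True)
print(P,[fk(q,P)[0]-x for q,x in D]); print(fk(D[2][0],P)[1].as_matrix())
x=np.array([.53,-.25,.22])
for g in range(-90,181,20):   # world azimuth of hole / tool after tilt
  s=np.array([np.cos(np.radians(g)),np.sin(np.radians(g)),0]); z=np.array([0,0,1.])
  q=None
  # start: tool down, tool x=-s ; y = z_t x x_t
  best=None
  for q6 in(-2.5,-1.5,-.5,.5,1.5,2.5):
    M0=R.from_matrix(np.c_[-s,np.cross(-z,-s),-z]); q,e=ik(x,M0,[-.5,.2,1.6,0,1.4,q6])
    if e<.01 and abs(q[5])<2.82 and abs(q[3])<.5: best=q
  if best is None: print(g,"no start"); continue
  q=best; tr=[q]; ok=True
  for a in range(6,91,6):
    M=M0*R.from_euler('y',-np.radians(a)); q,e=ik(x,M,q); tr.append(q)
    if e>.01 or (q<lo).any() or (q>hi).any(): ok=False;break
  tr=np.array(tr); print(g,ok,a,tr[0],tr[-1],"min",tr.min(0)[3:],"max",tr.max(0)[3:],"step",abs(np.diff(tr,axis=0)).max())
E
```

```text
[ 0.022  0.621  0.495  0.085  0.29  -0.052] [array([-0.002, -0.005,  0.002]), array([ 0.009, -0.004, -0.003]), array([-0.004,  0.002,  0.001])]
[[ 0.381  0.908 -0.174]
 [ 0.829 -0.419 -0.37 ]
 [-0.409 -0.003 -0.913]]
-90 False 60 [-0.587  0.243  1.561 -0.     1.338 -0.587] [-0.159  0.248  1.872 -1.178  1.183  0.429] min [-1.178  1.098 -0.587] max [-0.     1.338  0.429] step 0.13022165040968348
-70 False 54 [-0.587  0.243  1.561 -0.     1.338 -0.936] [-0.256  0.106  1.991 -1.176  0.805  0.163] min [-1.176  0.796 -0.936] max [-0.     1.338  0.163] step 0.18877733250526674
-50 False 54 [-0.587  0.243  1.561 -0.     1.338 -1.285] [-0.406  0.002  2.103 -1.209  0.4   -0.102] min [-1.209  0.4   -1.285] max [-0.     1.338 -0.102] step 0.3656455513738981
-30 False 60 [-0.587  0.243  1.561 -0.     1.338 -1.634] [-0.636 -0.054  2.218  2.172  0.118 -3.802] min [-0.     0.118 -3.802] max [ 2.172  1.338 -1.634] step 1.4530466776388997
-10 False 48 [-0.587  0.243  1.561 -0.     1.338 -1.983] [-0.815 -0.024  2.075  0.948  0.578 -2.895] min [-0.     0.578 -2.895] max [ 0.948  1.338 -1.983] step 0.240
[... 574 characters left out ...]
0 True 90 [-0.587  0.243  1.561  0.     1.338  2.206] [-0.798  0.776  1.312  0.74   2.485  2.196] min [0.    1.338 2.073] max [0.74  2.485 2.206] step 0.09492214313452374
130 False 90 [-0.587  0.243  1.561  0.     1.338  1.857] [-0.682  0.837  1.19   0.413  2.65   1.939] min [0.    1.338 1.805] max [0.413 2.65  1.939] step 0.11268098449006203
150 False 84 [-0.587  0.243  1.561 -0.     1.338  1.507] [-0.566  0.84   1.115 -0.089  2.65   1.488] min [-0.089  1.338  1.488] max [-0.     2.65   1.518] step 0.11775410711262824
170 True 90 [-0.587  0.243  1.561  0.     1.338  1.158] [-0.451  0.854  1.154 -0.591  2.629  1.042] min [-0.591  1.338  1.042] max [0.    2.629 1.232] step 0.10959253630105059
```

```bash
cat > scan.py <<'E'
from kin import *
np.set_printoptions(precision=3,suppress=True)
mouth=np.array([.589,-.404,.1]); z=np.array([0,0,1.])
res=[]
for X in(.44,.5,.56):
 for Y in(-.29,-.25):
  for Z in(.15,.2):
   x=np.array([X,Y,Z])
   if np.linalg.norm(x-mouth)>.205: continue
   for g in range(165,256,10):
    s=np.array([np.cos(np.radians(g)),np.sin(np.radians(g)),0]); M0=R.from_matrix(np.c_[-s,np.cross(-z,-s),-z])
    a0=np.arctan2(Y,X)-.12; q6=(a0-np.pi/2-np.radians(g)+np.pi)%(2*np.pi)-np.pi
    q,e=ik(x,M0,[a0,.2,1.6,0,1.4,q6]); tr=[q]
    for a in range(8,81,8):
      q,e=ik(x,M0*R.from_euler('y',-np.radians(a)),q); tr.append(q)
    tr=np.array(tr); m=min((tr-lo).min(),(hi-tr).min())
    if e<.01: res.append((m,X,Y,Z,g,tr[0],tr[-1]))
for r in sorted(res,key=lambda r:-r[0])[:14]: print(*r)
E
python3 scan.py
```

```text
0.42215810038456314 0.44 -0.29 0.15 185 [-0.745  0.187  1.782 -0.     1.173  0.738] [-0.461  0.729  1.455 -0.688  2.199  1.015]
0.36191040453139434 0.5 -0.25 0.15 195 [-0.617  0.236  1.719  0.     1.187  0.692] [-0.33   0.761  1.388 -0.748  2.2    0.954]
0.35308153742632253 0.44 -0.29 0.15 175 [-0.745  0.187  1.782 -0.     1.173  0.913] [-0.518  0.754  1.404 -0.571  2.277  1.096]
0.3509447429460204 0.5 -0.29 0.15 185 [-0.674  0.265  1.68  -0.     1.197  0.81 ] [-0.429  0.807  1.295 -0.695  2.279  0.976]
0.3412694016321751 0.5 -0.25 0.15 185 [-0.617  0.236  1.719  0.     1.187  0.867] [-0.384  0.79   1.33  -0.636  2.289  1.031]
0.336457762504487 0.56 -0.25 0.15 195 [-0.56   0.318  1.606 -0.     1.217  0.749] [-0.308  0.846  1.215 -0.774  2.278  0.894]
0.3211214355939186 0.5 -0.25 0.2 195 [-0.617  0.209  1.646  0.     1.286  0.692] [-0.33   0.719  1.355 -0.789  2.255  0.888]
0.317876936563695 0.44 -0.29 0.15 195 [-0.745  0.187  1.782 -0.     1.173  0.564] [-0.407  0.697  1.518 -0.792  2.11   0.955]
0.30909104868710635 0.5 -0.29 0.15 195 [-0.674  0.265  1.68  -0.     1.197  0.635] [-0.378  0.775  1.361 -0.801  2.183  0.907]
0.29480777975485983 0.5 -0.29 0.2 185 [-0.674  0.239  1.608 -0.     1.295  0.81 ] [-0.429  0.767  1.26  -0.739  2.335  0.91 ]
0.28971622307868783 0.44 -0.29 0.15 165 [-0.745  0.187  1.782 -0.     1.173  1.087] [-0.577  0.772  1.367 -0.439  2.34   1.199]
0.28911713077854295 0.56 -0.25 0.2 195 [-0.56   0.294  1.534 -0.     1.314  0.749] [-0.308  0.808  1.179 -0.821  2.33   0.824]
0.2839135929380949 0.56 -0.29 0.15 195 [-0.614  0.345  1.568 -0.     1.229  0.695] [-0.352  0.86   1.186 -0.826  2.261  0.845]
0.28187454765064013 0.5 -0.25 0.2 185 [-0.617  0.209  1.646  0.     1.286  0.867] [-0.384  0.749  1.295 -0.678  2.348  0.968]
```

>>> {"op": "send_rows", "data": {"deltas": [0,1,0,0,0,0,1,0,1,0,0,0,0,1,0,1,0,0,0,0,1,0,1,0,0,0,0,1,0,0,0,-0.75,0.43,0.25,1,0,0,0,-0.75,0.43,0.25,1,0,0,0,-0.75,0.43,0.25,1,0,0,0,-0.75,0.43,0.25,1]}}

```text
time: 11.87
eef_pos: [0.5002, -0.1621, 0.2212]
orientation: [2.65, 1.684, 0.003]
contact_force: [0.4, 0.5, -0.9]
gripper_width: 0.0437
gripper_force: 51.2
```

>>> {"op": "send_rows", "data": {"deltas": [0,0,0,-0.75,0.43,0.25,1,0,0,0,-0.75,0.43,0.25,1,0,0,0,-0.75,0.43,0.25,1,0,0,0,-0.75,0.43,0.25,1,0,0,1,0,0,0,1,0,0,1,0,0,0,1,0,0,1,0,0,0,1,0,0,1,0,0,0,1]}}

```text
time: 12.53
eef_pos: [0.5086, -0.2646, 0.1911]
orientation: [2.947, 1.089, 0.002]
contact_force: [0.2, -0.8, -1.6]
gripper_width: 0.0437
gripper_force: 51.3
```

>>> {"op": "send_rows", "data": {"deltas": [0,0,1,0,0,0,1,0,0,1,0,0,0,1,0,0,1,0,0,0,1,0,0,1,0,0,0,1,0,0,0.3,0,0,0,1,0,-0.8,0,0,0,0,1,0,-0.8,0,0,0,0,1,0,-0.8,0,0,0,0,1]}}

```text
time: 13.2
eef_pos: [0.5088, -0.2647, 0.1921]
orientation: [3.056, 0.403, -0.387]
contact_force: [0.1, -0.2, -0.9]
gripper_width: 0.0437
gripper_force: 51.3
```

Run:
```python
from h import *
from kin import fk,P
np.set_printoptions(precision=3,suppress=True)
o=robot.get_obs();print(o["time"],np.array(o["joints"]),np.array(o["eef_pos"]),fk(o["joints"],P)[0]);M=R.from_rotvec(o["orientation"]).as_matrix();print(M)
```

```text
13.2 [-0.537  0.379  1.465 -0.182  1.475  0.805] [ 0.509 -0.265  0.192] [ 0.537 -0.281  0.184]
[[ 0.935  0.259 -0.241]
 [ 0.251 -0.966 -0.066]
 [-0.25   0.002 -0.968]]
```

>>> {"op": "send_rows", "data": {"deltas": [0,-0.8,0,0,0,0,1,0,-0.8,0,0,0,0,1,0,-0.8,0,0,0,0,1,0,-0.8,0,0,0,0,1,0,-0.8,0,0,0,0,1,0,-0.8,0,0,0,0,1,0,-0.8,0,0,0,0,1,0,-0.8,0,0,0,0,1]}}

```text
time: 13.87
eef_pos: [0.5094, -0.2643, 0.1913]
orientation: [2.69, 0.357, -1.336]
contact_force: [-0.7, 0.4, -0.7]
gripper_width: 0.0434
gripper_force: 51.3
```

Run:
```python
from h import *
np.set_printoptions(precision=3,suppress=True)
o=robot.get_obs();print(o["time"],np.array(o["joints"]),np.array(o["eef_pos"]));M=R.from_rotvec(o["orientation"]).as_matrix();print(M)
for n in("top","scene"):
    im,d=robot.grab_frame(n); np.savez(f"pics/{n}3.npz",im=im,d=d)
cv2.imwrite("pics/s3.png",np.clip((np.hstack([i[60:280,x:x+200,::-1] for i,x in((np.load('pics/top3.npz')['im'],250),(im,30))]).repeat(2,0).repeat(2,1)/160.)**.7*255,0,255).astype(np.uint8))
```

```text
13.8667 [-0.381  0.759  1.121 -0.556  2.007  0.887] [ 0.509 -0.264  0.191]
[[ 0.583  0.261 -0.769]
 [ 0.158 -0.965 -0.207]
 [-0.797 -0.    -0.604]]
```

View pics/s3.png

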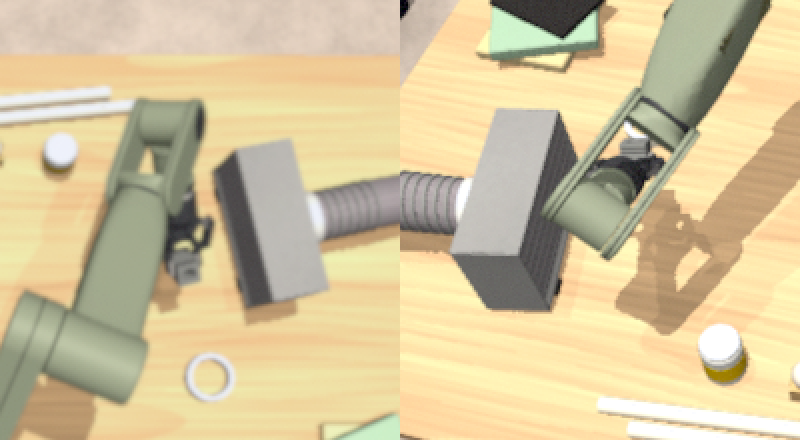

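The top view shows the socket at (183,265) with its hole end starting to turn up, and the arm and gripper clear of the hood. I'll finish the tilt.

>>> {"op": "send_rows", "data": {"deltas": [0,-0.8,0,0,0,0,1,0,-0.8,0,0,0,0,1,0,-0.8,0,0,0,0,1,0,-0.8,0,0,0,0,1,0,-0.8,0,0,0,0,1,0,-0.8,0,0,0,0,1,0,-0.6,0,0,0,0,1,0,0,0,0,0,0,1]}}

```text
time: 14.63
eef_pos: [0.508, -0.264, 0.1881]
orientation: [2.17, 0.294, -2.001]
contact_force: [-0.6, 1.1, -1.8]
gripper_width: 0.0433
gripper_force: 51.4
```

Run:
```python
from h import *
np.set_printoptions(precision=3,suppress=True)
o=robot.get_obs();print(o["time"],np.array(o["joints"]),np.array(o["eef_pos"]),o["contact_force"]);M=R.from_rotvec(o["orientation"]).as_matrix();print(M,np.degrees(np.arccos(-M[2,0])))
ims=[]
for n in("top","scene"):
    im,d=robot.grab_frame(n); np.savez(f"pics/{n}4.npz",im=im,d=d)
    for r in robot.tip_of(n,"socket_mid")[:2]: 
        u=np.round(r["uv"]).astype(int); print(n,r["conf"],world(n,r["uv"],d[u[1],u[0]]))
    u,v=proj(n,o["eef_pos"]).astype(int); print(u,v)
    ims.append(cv2.resize(im[v-24:v+24,u-32:u+32,::-1],(400,300),interpolation=cv2.INTER_CUBIC))
    if n=="top": print(np.round(d[v-8:v+14,u-10:u+11]*1000).astype(int)-int(d[v,u]*1000))
cv2.imwrite("pics/s4.png",np.clip((np.hstack(ims)/160.)**.6*255,0,255).astype(np.uint8))
```

```text
14.6333 [-0.337  1.057  0.945 -0.933  2.364  0.744] [ 0.508 -0.264  0.188] [-0.611  1.134 -1.801]
[[ 0.077  0.261 -0.962]
 [ 0.026 -0.965 -0.26 ]
 [-0.997 -0.005 -0.082]] 4.685138230421308
top 0.45 [ 0.486 -0.265  0.217]
top 0.19 [ 0.741 -0.024  0.09 ]
341 192
[[  -12   -15   -10   -20   190   197   194   187   195   193   182   191
    195   202    -3   -10   -18    -4   -15   197   194]
 [  -12   -14   -19   -20   192   199 -1762   199   193   190   195   188
    190   185     9    -1   -14   -15   -15   189   183]
 [  -15   -16   -18   -14   199   186   195   200   196   188   187   196
    193   191   -13   -11   -29    -6    -9   191   201]
 [   -8   -18   -13   -14   192   186   179   192   201   190   189   188
     14   -38   -38   -41   -41   -14   -18   184   193]
 [  -20   -12    -7    -9   182   188   182   194   191   -35   -44   -31
    -36   -26   -40   -29   -36   -39    -7   194   194]
 [  -11   -11    -9   -18   -14   -31   -29   -37   -31   -36   -37   -37
    -32   -37   -38   -36   -44   -37    -8    -8   197]
 [   -9   -16   -11   -13    -9   -18   -35   -44   -
[... 1419 characters left out ...]
   186   185   195   184   195   172   183
    181   182   181   182   181   181   181   188   190]
 [  171   181   184   175   184   178   180   176   179   188   185   186
    186   194   185   183   194   182   185   186   181]
 [  187   189   177   182   191   180   185   173   177   172   187   182
    179   192   193   186   172   178   186   179   190]
 [  181   186   181   177   179   180   178   179   175   186   181   184
    172   179   187   178   185   180   184   178   188]
 [  184   179   175   178   186   184   177   176   179   181   186   183
    187   172   185   181   184   183   179   178   179]]
scene 0.49 [ 0.526 -0.266  0.207]
scene 0.23 [ 0.79  -0.022  0.079]
147 138
```

View pics/s4.png

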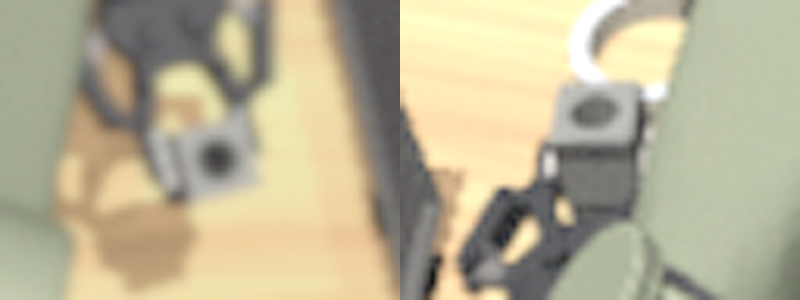

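Both views show the round hole facing up: (218,158) in the top half and (595,112) in the scene half. I'll take out the last 4.7° of tilt, let it settle and hand in.

>>> {"op": "send_rows", "data": {"deltas": [0,-0.4,0,0,0,0,1,0,-0.3,0,0,0,0,1,0,0,0,0,0,0,1,0,0,0,0,0,0,1,0,0,0,0,0,0,1,0,0,0,0,0,0,1,0,0,0,0,0,0,1,0,0,0,0,0,0,1]}}

```text
time: 15.5
eef_pos: [0.5097, -0.2631, 0.1911]
orientation: [2.092, 0.279, -2.068]
contact_force: [0.1, 0.2, -0.7]
gripper_width: 0.0438
gripper_force: 51.4
```

Run:
```python
from h import *
o=robot.get_obs();M=R.from_rotvec(o["orientation"]).as_matrix();print(np.round(o["joints"],3),np.round(o["joint_vel"],3),o["eef_pos"],np.degrees(np.arccos(-M[2,0])),o["gripper_width"],o["gripper_force"])
print(robot.close_job())
```

```text
[-0.334  1.086  0.93  -0.995  2.404  0.712] [ 0.001  0.007  0.003 -0.001  0.001 -0.001] [ 0.50972011 -0.26307614  0.19105875] 0.6691220523167135 0.04378470872936622 51.41251489520073
the job is handed in; nothing more can be done
None
```

The job is handed in, with no verdict returned: I pressed power, high-speed and timer in order (judged by force and travel; no key display to check), and the socket is held still, hole up within about 1°, 19 cm above the bench and about 18–19 cm from the hood mouth.

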